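# Back off a transformer's centre bolt with a reversed ratchet

## Task

On the open power supply a socket ratchet sits on the transformer's centre bolt, still set to tighten. Flip its direction lever fully over to the loosening side, then swing the handle to and fro in the space between the heat sink and the capacitors until the bolt has been backed off (counter-clockwise seen from above) by at least a quarter turn, and let go. The thread is stiff with thread-locker: push the handle with the fingers astride it rather than clamping it, slowly and steadily, never press on the ratchet or its lever with more than 20 N, never tighten the bolt, and leave the cup, the screw tray and the screwdriver where they are.

Things in the scene. Friction and masses are not known exactly. Their poses are not given: they have to be found in the camera images.
- supply: Open power supply: aluminium tray, walls 50 mm high, fixed on the bench. Origin: bench height, under the bolt's axis; own x runs from the bolt towards the low regulator board (37 mm high at most, beneath the handle), z up. The tray reaches from x -103 to +173 and y -118 to +118 mm. A round amber transformer (110 mm across, 55 mm high) stands round the origin.
- heat_sink (a point): Corner of the black finned heat sink that the handle can meet: supply x +50, y +64 mm, 96 mm above the bench. The sink fills x -85 to +50, y +64 to +112 mm and is 118 mm high.
- capacitor (a point): Axis of the nearest of three dark upright capacitors, supply x +50, y -90 mm, 96 mm above the bench. Each is 45 mm across and 116 mm high; the others stand at x -8 and -66 mm.
- bolt_axis (a point): Point on the vertical axis about which bolt, socket and ratchet turn, 96 mm above the bench, at the height of the handle's centre line. The steel socket (24 mm across) stays on the bolt.
- ratchet (a joint): Ratchet's angle about the bolt, rad, counter-clockwise from above positive; 0: handle along supply +x. Heat sink stops it at +0.78, capacitor at -0.75. Stiff: 7 N at the grip to move it, stays where left. Swung against the lever's direction it clicks (up to 10 N, 18 clicks a turn) and the bolt stays; swung with it, it turns the bolt after at most 0.4 rad of slack.
- handle_grip (a point): On the centre line of the ratchet's round steel handle, 135 mm from the bolt's axis, 96 mm above the bench. The handle is 17 mm thick from 64 to 168 mm from the axis, 12 mm further in; the head is 43 mm across, 88 to 104 mm above the bench. Free space on both sides of this point and 50 mm below it.
- lever (a joint): Direction lever's angle on its pivot, rad, counter-clockwise from above positive, 0 along the handle. It goes from -0.55 (tab on the handle's clockwise side: tightens) to +0.55 (counter-clockwise side: loosens), with firm stops, and stays where it is left; 5 to 12 N on the tab moves it, most past the middle. Short of its stop the pawl is slack and skips.
- lever_tab (a point): In the lever's upstanding steel tab, which alone rises well above the head: 19 mm long along the lever, 5 mm thick, 105 to 121 mm above the bench. It stands on a flat disc, 18 mm across, whose top is at 105.7 mm. This point: mid-height (113), 3 mm short of the free end, 17 mm from the pivot, which is on the head 26 mm from the bolt's axis towards the handle; the tab points to the handle's end.
- bolt (a joint): Angle the bolt has been turned, rad, 0 at the start, counter-clockwise (loosening, right-hand thread) positive; a quarter turn is 1.57. Stiff and viscous: with the ratchet's own friction 1.9 N m at the handle at 0.1 rad/s, 2.8 N m at 0.45 rad/s, so the force grows with speed and with pushing nearer the head.
- cup: Bystander: brown paper cup, 76 mm across and 95 mm high, upright on the bench; origin at the centre of its underside.
- screw_tray: Bystander: grey plastic tray 90 x 120 x 28 mm on the bench; origin at the centre of its underside.
- screwdriver: Bystander: screwdriver 180 mm long lying on the bench; origin near its middle.

How it is judged (in metres and radians):
On the way, in this order (a step that is already met when the one before it is completed fails the run):
1. the direction lever is flipped fully over to the loosening side (value of joint lever above 0.4 rad), for 0.2 s.
2. the bolt has started to back off (0.3 rad) (value of joint bolt above 0.3 rad), for 0.1 s.
At the end, for the whole second after the job is handed in: The bolt has been turned at least a quarter turn (1.5 rad or more) counter-clockwise, the lever is on its loosening side (fully over, beyond 0.4 rad of its 0.55), and the ratchet is at rest and let go (value of joint bolt above 1.5 rad and value of joint lever above 0.4 rad and velocity of joint ratchet between -0.05 and 0.05 rad/s); the robot touches nothing.
It fails at once if more than 20 N between the fingers and the ratchet with its lever (a clamping grip counts) (contact force between the fingers and ratchet above 20 N).
It fails at once if the bolt is tightened (turned clockwise by more than 0.08 rad from its start) (value of joint bolt below -0.08 rad).
It fails at once if the cup is moved by more than 30 mm or tipped (distance of cup from where it was at the start of the episode above 0.03 m or angle between cup's own z axis and vertical above 0.5 rad).
It fails at once if the screw tray is moved by more than 30 mm (distance of screw_tray from where it was at the start of the episode above 0.03 m).
It fails at once if the screwdriver is moved by more than 30 mm (distance of screwdriver from where it was at the start of the episode above 0.03 m).
It also fails if it takes over 72 s, if anything falls off the work surface, if the arm or the gripper's body presses on something with over 40 N, if the wrist force passes 120 N, or if a joint passes its speed limit or range.

## Robot

A 7-joint arm with a two-finger parallel gripper is mounted at the origin on the work surface. World frame = base frame: x ahead of the robot, y to its left, z up, the work surface at z = 0. Lengths are in mm, angles in degrees, forces in N, time in s.
With the tool pointing down it reaches from about 425 to 875 mm from the base axis. Payload 8.4 kg.
Tool frame: the origin (TCP) lies between the finger pads; the fingertips stand nose_length ahead of it and the grasp point (between the pads) lies 6 mm ahead of it (nose_length is the distance from the TCP to the fingertips, in mm); x points along the fingers, y is the direction in which the jaws open and shut, and the axes are right-handed (so a half turn about x gives the same grasp; the last joint's range is limited). The gripper opens to 87 mm and grips with 3 to 60 N. Pads are 19 mm wide; open, the fingers measure 117 mm over their backs; the gripper's body (75 mm by 190 mm) begins 51 mm behind the grasp point.
Start: joints at [61.753, 19.091, 2.286, 83.961, -0.768, 76.965, -3.352], TCP at [249.381, -600.228, 247.546] pointing down, gripper open.
Joint ranges: [-147.57, 147.57], [-21.85, 119.76], [-74.77, 79.35], [14.55, 137.4], [-85.83, 265.84], [4.83, 119.75], [-152.11, 152.11]. Speed limits (degrees/s): [127.2, 127.2, 159.86, 159.86, 180, 180, 180].

## Interface

Orientations are given as a 3x3 rotation matrix whose columns are the frame's x, y, z axes.
In Python, from rig import move_pose, servo_line, movej, let_go, grab, dwell, solve_ik, grab_frame, get_calibration, Unreachable, sign_off, get_time, get_joints, get_qvel, get_tau, get_position, get_orientation, get_force, get_wrist_torque, get_grip_width, nose_length gives the robot as it stands. The module is installed in compiled form; this text tells all that it offers. Calls block until the motion is done:
- move_pose(position, orientation): joint-space move of the TCP to a pose.
- servo_line(position, frame=None, feed=150): straight line of the TCP; frame=None keeps the orientation; feed is the mean speed in mm/s.
- movej(angles): joint-space move.
- let_go() and grab(): open the fingers fully, or close them until they stop; the grip force is fixed at half the most.
- dwell(seconds).
- solve_ik(position, orientation): joint angles nearest the present ones, or None.
- grab_frame(name): name is "scene" or "top" or "wrist"; returns the picture (420x560x3 uint8, red, green, blue); there is no depth.
- get_calibration(name): a dict with "mtx" (3x3 intrinsics, pixels), "rvec" (rotation vector, rad) and "tvec" (3), from world to camera coordinates, as OpenCV has them. Camera axes: x right, y down, z forward; pixel columns grow to the right and rows downward; lengths in mm; the calibration is good to about 2 mm. A picture is of the moment at which its call begins: read the wrist's pose just before it. get_calibration takes no time and is no camera call; for the wrist camera it gives the pose at the moment of the call.
A pose or a line that the arm cannot do raises Unreachable and nothing moves.
- sign_off(): hands the job in, once; it reports no verdict.
Readings, each from a call of its own:
- get_time(): time.
- get_joints(): joint angles.
- get_qvel(): joint speeds.
- get_tau(): joint torques, N m.
- get_position(): TCP position.
- get_orientation(): TCP orientation.
- get_force(): force on the tool from outside, world axes, zero at the start.
- get_wrist_torque(): the same for the moment, N m.
- get_grip_width(): finger opening in mm.
Only numpy, scipy, OpenCV 4.12 (cv2) and the standard library are available. Lean on these libraries where they do the work, as an engineer would, in place of code of your own. Each camera call takes 0.05 s, during which the arm holds its last target.

## Working session

There is one attempt and no reset: what is moved stays moved. The work goes in short steps, each a Python script; the robot and the scene stay as the last script left them, time stands still between calls to the robot, and variables do not carry over. Pictures are saved under pics/ and viewed, and the job is handed in when it is done.

```bash
mkdir -p pics; ls; python3 - <<'E'
from rig import *
import cv2,numpy as np
print(get_time(),get_position(),nose_length if not callable(nose_length) else nose_length(),get_grip_width())
print(get_orientation())
for n in ("scene","top","wrist"):
    c=get_calibration(n); print(n,c)
    im=grab_frame(n); cv2.imwrite(f"pics/{n}0.png",im[:,:,::-1])
E
```

```text
pics
0.0 [ 249.18602317 -599.86990553  246.65463763] 25.0 87.13352065112089
[[-7.36386024e-04  3.83666229e-01 -9.23471538e-01]
 [ 1.45791989e-03 -9.23470395e-01 -3.83666917e-01]
 [-9.99998666e-01 -1.62887448e-03  1.20676066e-04]]
scene {'mtx': array([[518.59560223,   0.        , 280.2919564 ],
       [  0.        , 518.59560223, 213.23455   ],
       [  0.        ,   0.        ,   1.        ]]), 'rvec': array([ 2.01697567,  0.77723987, -0.43828094]), 'tvec': array([-349.20810784,  -88.46032408, 1465.33921776])}
top {'mtx': array([[454.77850147,   0.        , 275.24796436],
       [  0.        , 454.77850147, 210.23014952],
       [  0.        ,   0.        ,   1.        ]]), 'rvec': array([ 2.12776699, -2.06459282,  0.23155506]), 'tvec': array([ -17.06666758,  529.89050622, 1215.50331171])}
wrist {'mtx': array([[348.05390975,   0.        , 277.29953853],
       [  0.        , 348.05390975, 213.29805533],
       [  0.        ,   0.        ,   1.        ]]), 'rvec': array([-2.4201492 ,  1.61750322,  0.22261339]), 'tvec': array([-649.34520282,  -30.94385728,  391.62553462])}
```

View pics/scene0.png

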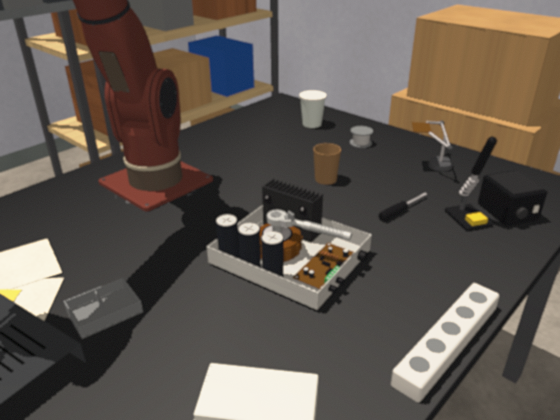

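View pics/top0.png

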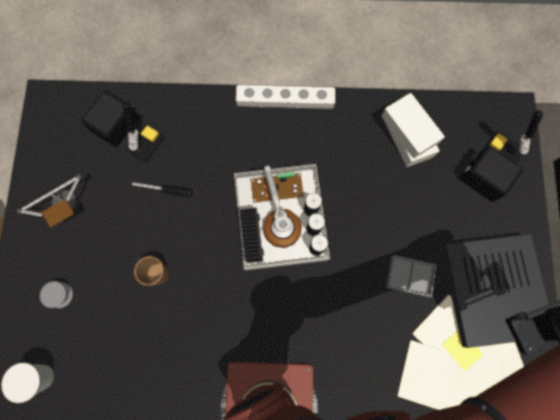

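View pics/wrist0.png

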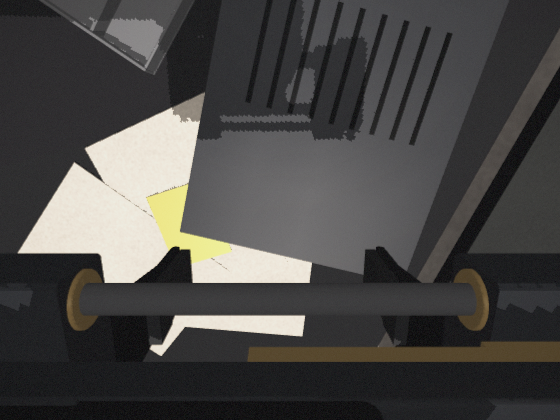

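The scene and top views show the supply at about top pixel (282,215), with the bolt head near (283,225) and the handle end near (267,170). The wrist view shows only the printer area. Next I'll get coarse positions and bring the wrist camera over the supply.

```bash
cat > h.py <<'E'
from rig import *
import cv2,numpy as np
def cam(c):
    R=cv2.Rodrigues(c["rvec"])[0]; return R,-R.T@c["tvec"]
def ray(c,px):
    R,C=cam(c); d=R.T@np.linalg.inv(c["mtx"])@np.array([px[0],px[1],1.]); return C,d/np.linalg.norm(d)
def onz(c,px,z):
    C,d=ray(c,px); return C+d*(z-C[2])/d[2]
def tri(obs):
    A=np.zeros((3,3));b=np.zeros(3)
    for c,p in obs:
        C,d=ray(c,p);M=np.eye(3)-np.outer(d,d);A+=M;b+=M@C
    X=np.linalg.solve(A,b)
    return X,[float(np.linalg.norm((np.eye(3)-np.outer(ray(c,p)[1],ray(c,p)[1]))@(X-C0(c)))) for c,p in obs]
def C0(c): return cam(c)[1]
def proj(c,X): return cv2.projectPoints(np.array(X,float).reshape(-1,3),c["rvec"],c["tvec"],c["mtx"],None)[0].reshape(-1,2)
def down(ydir):  # tool pointing down, y axis at yaw (rad)
    x=np.array([0,0,-1.]);y=np.array([np.cos(ydir),np.sin(ydir),0]);return np.column_stack([x,y,np.cross(x,y)])
E
python3 - <<'E'
from h import *
t=get_calibration("top"); w=get_calibration("wrist")
for n,p,z in [("bolt",(283,225),100),("end",(267,170),96),("trayTL",(234,172),50),("TR",(318,166),50),("BR",(329,262),50),("BL",(242,267),50),("cup",(150,270),95),("drv",(165,188),10),("stray",(412,275),28)]: print(n,onz(t,p,z).round())
R=get_orientation();P=get_position()
Rw,C=cam(w); print("cam in tool",R.T@(C-P)); print((Rw@R).round(3)); 
b=onz(t,(283,225),100)
for yaw in np.arange(-180,180,30):
    q=solve_ik([b[0],b[1],300],down(np.radians(yaw))); print(yaw,None if q is None else np.round(q))
E
```

```text
bolt [481. -24. 100.]
end [636.  25.  96.]
trayTL [643. 122.  50.]
TR [ 668. -121.   50.]
BR [ 391. -154.   50.]
BL [370.  86.  50.]
cup [350. 326.  95.]
drv [600. 328.  10.]
stray [ 364. -387.   28.]
cam in tool [-137.16503175    0.73370296  -73.27226289]
[[ 0.001  1.     0.002]
 [-0.266 -0.001  0.964]
 [ 0.964 -0.002  0.266]]
-180 None
-150 [  29.   -1.  -30.  101.   -0.   80. -152.]
-120 [  29.   -1.  -31.  101.   -0.   80. -122.]
-90 [ 29.  -1. -31. 101.  -0.  80. -92.]
-60 [ 30.  -1. -32. 100.  -0.  80. -62.]
-30 [ 31.  -1. -33. 100.  -0.  80. -32.]
0 [ 32.  -0. -34. 100.  -0.  80.  -2.]
30 [ 33.  -0. -35. 100.  -0.  80.  28.]
60 [ 34.  -0. -35. 100.  -0.  80.  58.]
90 [ 35.  -0. -37. 100.  -0.  80.  88.]
120 [-50.  -6.  45. 104.   4.  80. 114.]
150 [-72. -12.  63. 104.  11.  82. 138.]
```

```bash
python3 - <<'E'
from h import *
yaw=np.radians(-83); R=down(yaw); tab=np.array([530,-8,0.])
for i,(dx,z) in enumerate([(0,215),(-0,215)]):
    off=[np.array([0,35,0]),np.array([0,-45,0])][i]
    p=tab+73*R[:,2]+off; p[2]=z; p[0]=max(p[0],455)
    print(p,solve_ik(p,R))
    move_pose(p,R); dwell(.3)
    c=get_calibration("wrist"); im=grab_frame("wrist"); np.save(f"pics/w{i+1}.npy",c,allow_pickle=True)
    cv2.imwrite(f"pics/w{i+1}.png",im[:,:,::-1]); print(get_time(),get_position(),get_force())
E
```

```text
[457.54413093  18.10353793 215.        ] [ 30.17920507  -0.44561709 -37.26834222 110.39526548  -0.28723291
  69.95959466 -89.98987157]
2.825 [457.57455693  17.94423283 214.96876057] [0.05866467 0.2848698  0.23909461]
[457.54413093 -61.89646207 215.        ] [ 3.49604148e+01 -1.31946281e-01 -3.23087263e+01  1.10144235e+02
 -7.50643465e-02  6.99672996e+01 -8.03225290e+01]
3.5917 [457.61678981 -61.20012186 215.05964915] [-0.87460964  0.33119546 -0.28878752]
```

```bash
python3 -c "
import cv2
for i in (1,2):
    a=cv2.imread(f'pics/w{i}.png');print(a.shape)"
```

```text
(420, 560, 3)
(420, 560, 3)
```

View pics/w1.png

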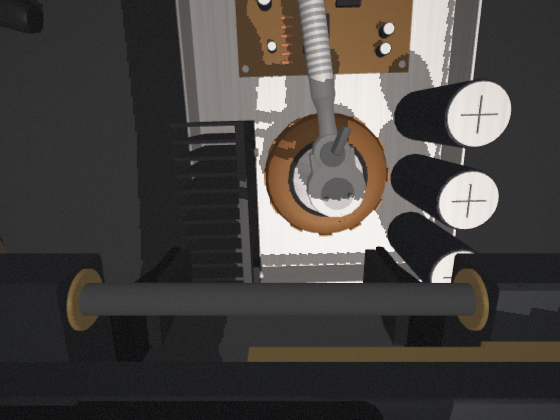

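View pics/w2.png

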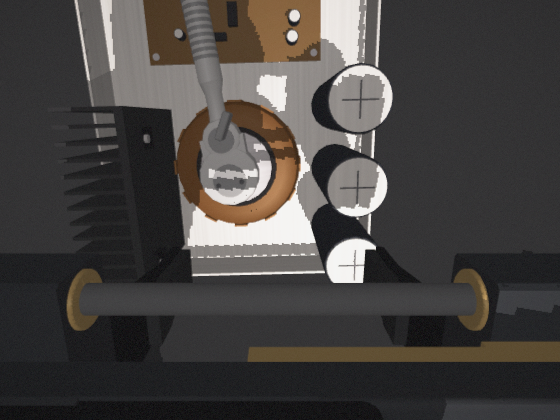

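Both wrist views show the ratchet head (w1 about (336,180), w2 about (230,175)). The tab leans right, which is the clockwise (tightening) side. The capacitor tops and the sink edge are also visible. I'll zoom in for exact pixels.

```bash
python3 - <<'E'
import cv2,numpy as np
a=cv2.imread('pics/w1.png')[80:240,250:400];b=cv2.imread('pics/w2.png')[70:230,150:300]
o=np.hstack([cv2.resize(x,None,fx=2.66,fy=2.66,interpolation=cv2.INTER_CUBIC) for x in(a,b)])
o=cv2.convertScaleAbs(o,alpha=1.5,beta=0)
for k in range(2):
    for i in range(0,150,20):
        x=int(k*399+i*2.66); cv2.line(o,(x,0),(x,6),(0,0,255)); cv2.putText(o,str([250,150][k]+i),(x,16),0,.35,(0,0,255))
for i in range(0,160,20):
    y=int(i*2.66); cv2.putText(o,f"{80+i}/{70+i}",(0,y+4),0,.35,(0,255,0)); cv2.line(o,(0,y),(800,y),(0,255,0),1) if 0 else None
cv2.imwrite('pics/z1.png',o);print(o.shape)
E
```

```text
(426, 798, 3)
```

View pics/z1.png

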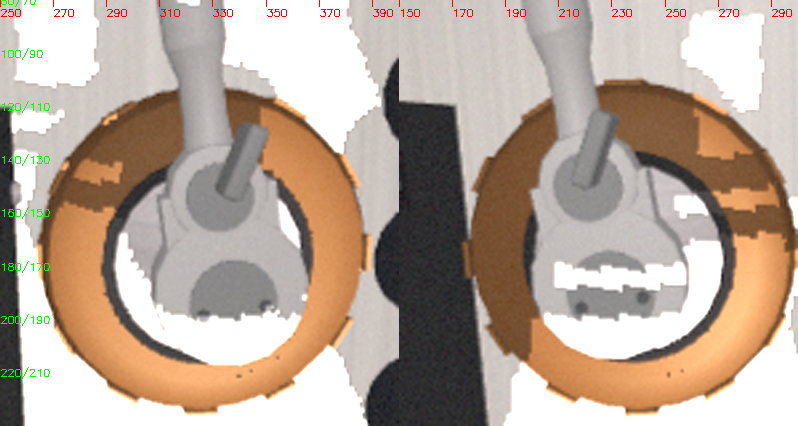

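```bash
python3 - <<'E'
from h import *
c1,c2=[np.load(f"pics/w{i}.npy",allow_pickle=True).item() for i in(1,2)]
def T(n,a,b):
    X,r=tri([(c1,a),(c2,b)]);print(n,X.round(1),np.round(r,2));return X
A=T("cap1",(479,114),(361,99));B=T("cap2",(468.5,200),(357,187.5))
u=(A-B)[:2];print(np.linalg.norm(u),np.degrees(np.arctan2(u[1],u[0])))
T("tabtop end",(347.4,127.7),(228.6,112.5))
T("disc",(332.7,153.7),(221.0,140.3))
T("ring",(326.5,174),(238,162))
for c,a in((c1,(336,183)),(c2,(230,174))): print(onz(c,a,104))
# handle edges
for c,f in((c1,'w1'),(c2,'w2')):
    im=cv2.imread(f'pics/{f}.png')
    for r in (10,25,40,55,70): print(f,r,[int(v) for v in im[r, (295 if f=='w1' else 175):(345 if f=='w1' else 225),1]])
E
```

```text
cap1 [ 548.5 -104.9  114. ] [0.06 0.06]
cap2 [ 491.  -112.6  115.4] [0.22 0.22]
58.0160458601872 7.657328685660551
tabtop end [529.5 -20.2 115.4] [0.09 0.09]
disc [510.5 -15.1 104.8] [0.12 0.12]
ring [488.1 -22.4  45.5] [0.56 0.56]
[490.09696926 -21.0126762  104.        ]
[487.38853785 -23.28124048 104.        ]
w1 10 [62, 60, 62, 63, 75, 91, 100, 110, 115, 123, 146, 173, 181, 186, 191, 196, 199, 205, 205, 204, 200, 197, 191, 187, 183, 177, 166, 162, 153, 143, 93, 96, 94, 96, 97, 98, 95, 97, 94, 97, 94, 96, 96, 97, 98, 96, 94, 94, 95, 96]
w1 25 [62, 64, 62, 61, 60, 63, 76, 88, 101, 113, 116, 121, 150, 174, 183, 187, 194, 199, 200, 208, 210, 209, 206, 202, 195, 188, 184, 181, 171, 160, 153, 138, 57, 48, 70, 97, 98, 95, 97, 97, 99, 96, 97, 96, 97, 98, 97, 97, 97, 98]
w1 40 [63, 65, 63, 62, 61, 63, 62, 64, 74, 90, 102, 111, 119, 149, 169, 179, 186, 190, 194, 200, 204, 207, 209, 208, 203, 198, 192, 186, 175, 167, 154, 146, 145, 128, 100, 100, 97, 98, 99, 100, 96, 97, 99, 99, 98, 98, 99, 98, 96, 100]
w1 55 [62, 63, 62, 62, 64, 61, 64, 62, 62, 61, 68, 91, 108, 136, 155, 163, 173, 180, 188,
[... 796 characters left out ...]
 63, 62, 63, 63]
w2 40 [60, 59, 59, 61, 45, 32, 36, 35, 32, 43, 54, 60, 60, 63, 79, 105, 109, 109, 109, 113, 112, 108, 103, 97, 97, 98, 96, 98, 96, 90, 91, 87, 86, 85, 84, 82, 80, 78, 75, 70, 45, 26, 30, 28, 31, 26, 27, 27, 31, 31]
w2 55 [61, 60, 61, 60, 61, 59, 57, 62, 60, 60, 58, 62, 62, 60, 63, 60, 61, 76, 105, 108, 110, 108, 109, 101, 100, 90, 92, 97, 98, 98, 98, 97, 95, 91, 88, 89, 86, 82, 83, 79, 77, 76, 71, 63, 63, 64, 63, 62, 62, 64]
w2 70 [135, 131, 133, 134, 135, 132, 135, 134, 131, 134, 135, 137, 136, 135, 133, 133, 134, 135, 135, 137, 130, 106, 106, 110, 115, 117, 119, 119, 122, 126, 129, 130, 129, 126, 122, 122, 121, 118, 116, 113, 110, 106, 107, 100, 94, 99, 129, 143, 141, 141]
```

```bash
python3 - <<'E'
from h import *
c1,c2=[np.load(f"pics/w{i}.npy",allow_pickle=True).item() for i in(1,2)]
b=np.array([487,-22.4])
for c,P in((c1,[(312,10),(314,25),(316,40),(318.3,55)]),(c2,[(196.5,10),(199.2,25),(202,40),(205,55)])):
    for p in P:
        X=onz(c,p,96)[:2]-b; print(p,X.round(1),np.linalg.norm(X).round(1),np.degrees(np.arctan2(X[1],X[0])).round(2))
# height check: intersect line planes
C1=C0(c1);C2=C0(c2)
n1=np.cross(ray(c1,(312,10))[1],ray(c1,(318.3,55))[1]);n2=np.cross(ray(c2,(196.5,10))[1],ray(c2,(205,55))[1])
for x in (560,590): # solve y,z
    A=np.array([n1[1:],n2[1:]]);r=np.array([n1@C1-n1[0]*x,n2@C2-n2[0]*x]);print(x,np.linalg.solve(A,r))
# predicted tab
for th in (15,16,17,18):
    t=np.radians(th);u=np.array([np.cos(t),np.sin(t)]);pv=b+26*u
    a=t-.55;e=pv+20*np.array([np.cos(a),np.sin(a)])
    print(th,pv.round(1),e.round(1),proj(c1,[[*pv,105.7],[*e,121],[*e,113],[*b,104]]).round(1).tolist(),proj(c2,[[*pv,105.7],[*e,121],[*e,113],[*b,104]]).round(1).tolist())
E
```

```text
(312, 10) [113.7  34.5] 118.8 16.87
(314, 25) [105.   31.8] 109.7 16.87
(316, 40) [96.2 29.2] 100.5 16.87
(318.3, 55) [87.2 26.2] 91.1 16.74
(196.5, 10) [104.5  31.3] 109.1 16.65
(199.2, 25) [95.8 28.9] 100.1 16.81
(202, 40) [87.  26.5] 90.9 16.95
(205, 55) [77.9 23.9] 81.5 17.04
560 [-0.26671297 98.21225391]
590 [ 8.61014705 95.03733316]
15 [512.1 -15.7] [531.3 -21.4] [[334.0, 151.7], [351.3, 125.2], [348.9, 124.9], [337.2, 187.4]] [[221.8, 137.9], [229.4, 109.9], [231.0, 110.1], [228.7, 174.4]]
16 [512.  -15.2] [531.3 -20.6] [[333.4, 151.8], [350.1, 125.1], [347.7, 124.8], [337.2, 187.4]] [[221.2, 138.0], [228.2, 109.7], [229.8, 110.0], [228.7, 174.4]]
17 [511.9 -14.8] [531.2 -19.8] [[332.7, 151.9], [348.9, 125.0], [346.5, 124.7], [337.2, 187.4]] [[220.5, 138.1], [226.9, 109.7], [228.7, 109.9], [228.7, 174.4]]
18 [511.7 -14.4] [531.2 -19. ] [[332.1, 152.1], [347.7, 124.9], [345.4, 124.7], [337.2, 187.4]] [[219.9, 138.2], [225.7, 109.6], [227.5, 109.8], [228.7, 174.4]]
```

Measurements agree:

| Quantity | World position or angle |
|---|---|
| Bolt axis | about (487,-22) mm |
| Supply yaw | 7.7° |
| Handle direction | 16.9° |
| Lever pivot | about (511.2,-15) mm |
| Measured handle height | about 96 mm |

Next I flip the lever with closed fingers, following its arc and watching the force.

```bash
cat >> h.py <<'E'
b=np.array([486.6,-22.5]); SY=np.radians(7.66)
TH=np.radians(16.87); pv=np.array([511.2,-15.0])
def e(a): return np.array([np.cos(a),np.sin(a)])
def n(a): return np.array([-np.sin(a),np.cos(a)])
def lpose(phi,z=134.5):
    a=TH+phi; f=a-.1
    c=pv+20*e(a)-2.5*n(a)+7*e(f)-9.5*n(f)
    return np.array([*c,z]),down(f)
E
python3 - <<'E'
from h import *
p,R=lpose(-.9,215); print(solve_ik(p,R)); move_pose(p,R)
grab(); print(get_grip_width(),get_time())
p,R=lpose(-.9); servo_line(p,R,feed=120); dwell(.2); f0=get_force(); print(f0,get_position()-p)
phi=-.8;mx=0
while phi<=-.4:
    p,R=lpose(phi); servo_line(p,R,feed=25); f=get_force()-f0
    print(round(phi,2),f.round(1),(get_position()-p).round(1)); 
    if np.linalg.norm(f)>14: break
    phi+=.08
print(get_time()); cv2.imwrite("pics/w3.png",grab_frame("wrist")[:,:,::-1]); cv2.imwrite("pics/s3.png",cv2.resize(grab_frame("scene")[150:290,200:400,::-1],None,fx=4,fy=4))
E
```

```text
[ 31.55051118   8.67262635 -34.84416826 102.0705881    5.23202158
  70.86815894 -45.13012263]
0.2215032880330667 5.7583
[ 0.2110407   0.47798423 -0.32694041] [ 0.46311224 -0.05026036  0.78281626]
-0.8 [-0.2 -0.1 -0.3] [0.2 0.  0.3]
-0.72 [-0.  -0.3 -0.2] [-0.  -0.   0.1]
-0.64 [-0.5 -1.1  0.4] [-0.  0.  0.]
-0.56 [-1.1 -1.1 -0.1] [-0.2 -0.3 -0.1]
-0.48 [-0.5 -3.3  1.4] [-0.2 -0.3 -0.1]
-0.4 [ 0.2 -1.4  0. ] [-0.1 -0.2 -0. ]
8.2917
```

View pics/w3.png

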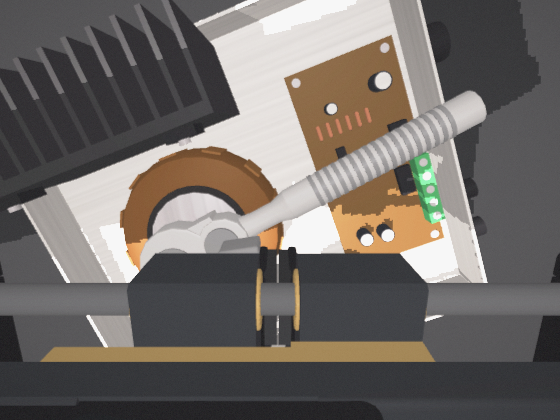

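View pics/s3.png

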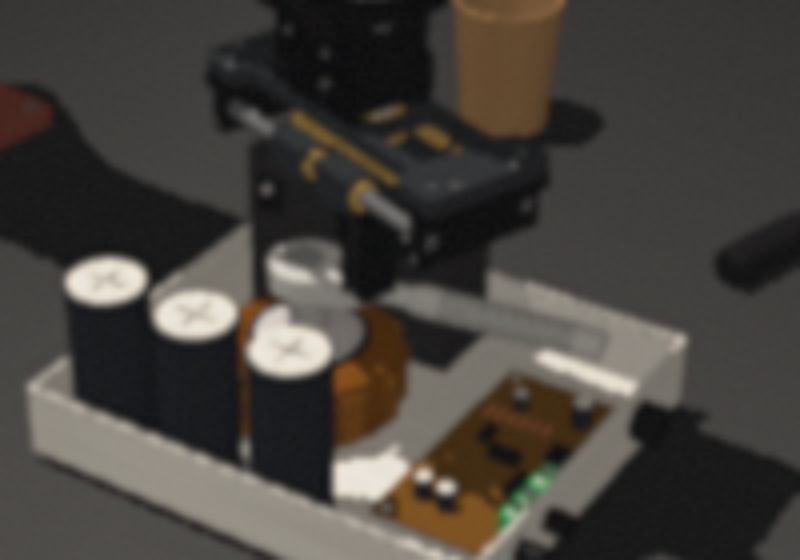

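The wrist view shows the disc at (225,237) and the fingers closed in behind the tab, with light contact and the handle in place. I'll carry on along the arc.

```bash
python3 - <<'E'
from h import *
f0=np.array([.1,.3,-.3])
phi=-.34
while phi<=.51:
    p,R=lpose(phi); servo_line(p,R,feed=25); f=get_force()-f0
    print(round(phi,2),f.round(1),(get_position()-p).round(1)) 
    if np.linalg.norm(f)>14: print("stop");break
    phi+=.07
print(get_time()); cv2.imwrite("pics/w4.png",grab_frame("wrist")[:,:,::-1])
E
```

```text
-0.34 [-0.6 -3.2 -0.4] [-0.1 -0.1 -0. ]
-0.27 [-0.9 -3.1  0.2] [-0. -0. -0.]
-0.2 [-0.4 -2.5 -0.6] [-0. -0. -0.]
-0.13 [ 0.1 -3.6 -0.4] [ 0. -0.  0.]
-0.06 [ 0.4 -3.5  0.3] [0. 0. 0.]
0.01 [ 0.7 -3.7 -1. ] [ 0.  0. -0.]
0.08 [ 1.1 -3.6  0.5] [0.1 0.1 0. ]
0.15 [ 0.2 -2.8  0.1] [0.1 0.1 0. ]
0.22 [ 1.8 -2.7 -0.3] [0.1 0.1 0.1]
0.29 [ 2.8 -2.7 -0. ] [0.1 0.1 0.1]
0.36 [ 2.7 -1.6 -0.1] [0.1 0.1 0.1]
0.43 [ 4.6 -1.8 -0.4] [0.2 0.1 0.1]
0.5 [ 3.9 -1.3 -0.8] [0.2 0.1 0.1]
11.6417
```

View pics/w4.png

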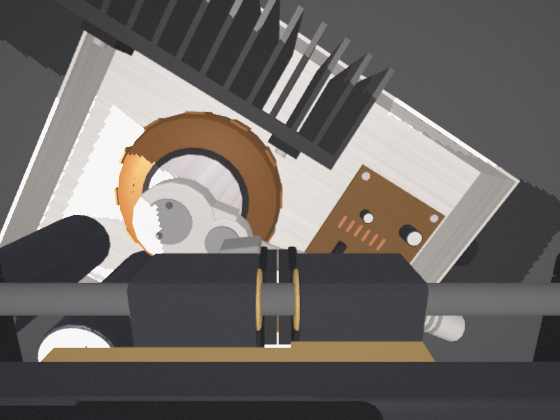

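The tab now shows at (240,243), moving ahead of the fingers. I'll nudge it to the stop with a force guard, then retreat and look.

```bash
python3 - <<'E'
from h import *
f0=np.array([.1,.3,-.3])
for phi in (.53,.56,.585,.61):
    p,R=lpose(phi); servo_line(p,R,feed=12); f=get_force()-f0
    print(phi,f.round(1),(get_position()-p).round(1)) 
    if np.linalg.norm(f)>8: print("stop");break
p,R=lpose(.35); servo_line(p,R,feed=60)
p[2]=215; servo_line(p,R,feed=150); let_go()
R=down(np.radians(-75)); tab=np.array([530,-8,0.]); q=tab+73*R[:,2]; q[2]=215; move_pose(q,R); dwell(.2)
np.save("pics/w5.npy",get_calibration("wrist"),allow_pickle=True)
im=grab_frame("wrist")[:,:,::-1]; cv2.imwrite("pics/w5.png",im)
cv2.imwrite("pics/z5.png",cv2.resize(im[0:230,180:430],None,fx=2.6,fy=2.6)); print(get_time())
E
```

```text
0.53 [ 4.4 -1.2 -1.5] [0.2 0.1 0.1]
0.56 [ 6.5 -2.3 -1.5] [ 0.4 -0.1  0.2]
0.585 [ 6.5 -2.8 -1.5] [ 0.6 -0.3  0.2]
0.61 [ 7.9 -3.6 -3.3] [ 0.9 -0.6  0.3]
stop
17.0417
```

View pics/z5.png

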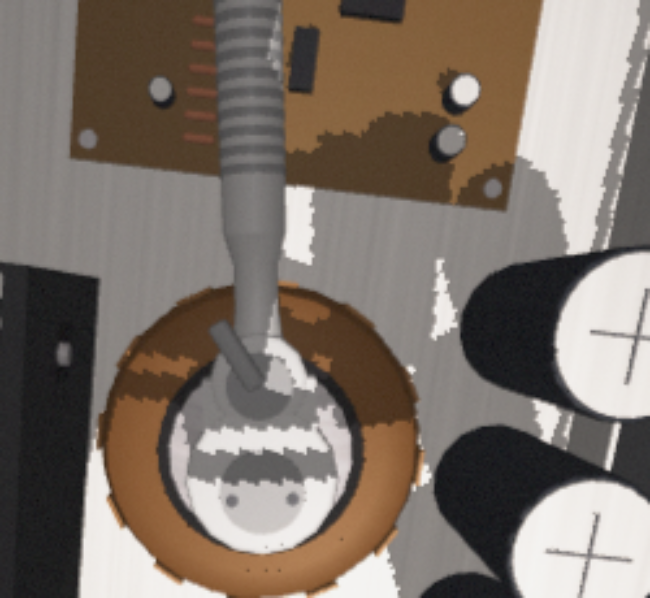

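The lever now lies on the counter-clockwise side (tab pointing up-left in the zoom, about (235,350)), the stop was felt, and the handle hasn't moved. Next I set the open fingers astride the handle and do the first backswing, clicking clockwise with a force guard.

```bash
cat >> h.py <<'E'
RG=150.
def hpose(r,d,z=103):  # r ratchet angle, d tangential offset of gripper centre from handle
    a=SY+r; c=b+RG*e(a)+d*n(a); return np.array([*c,z]),down(a-np.pi/2)
def sweep(r0,r1,d,feed,step,f0,lim=15.5):
    k=int(np.ceil(abs(r1-r0)/step))
    for r in np.linspace(r0,r1,k+1)[1:]:
        p,R=hpose(r,d); servo_line(p,R,feed=feed); f=get_force()-f0
        tang=f[:2]@n(SY+r)
        print("r %.2f ft %.1f fr %.1f fz %.1f err %.1f t %.1f"%(r,tang,f[:2]@e(SY+r),f[2],(get_position()-p)[:2]@n(SY+r),get_time()))
        if abs(tang)>lim: print("LIMIT");return r,False
    return r1,True
E
python3 - <<'E'
from h import *
r=TH-SY
for r_ in(-.7,r,.72):
  for d in(-35,35): 
    p,R=hpose(r_,d); q=solve_ik(p,R); print(r_.__round__(2),d,None if q is None else q.round())
p,R=hpose(r,0,180); move_pose(p,R); p,R=hpose(r,0); servo_line(p,R,feed=150); dwell(.15); f0=get_force(); np.save("f0.npy",f0); print(f0,get_time())
p,R=hpose(r,-31); servo_line(p,R,feed=100)
p,R=hpose(r,-35); servo_line(p,R,feed=15); print((get_force()-f0).round(1),get_time())
r,ok=sweep(r,r-.1,-35,25,.1,f0); 
if ok: print(sweep(r,-.2,-35,45,.2,f0))
cv2.imwrite("pics/w6.png",grab_frame("wrist")[:,:,::-1])
E
```

```text
-0.7 -35 [  35.   25.  -33.   98.   15.   62. -125.]
-0.7 35 [  29.   28.  -34.   94.   17.   64. -132.]
0.16 -35 [ 29.  30. -42.  93.  22.  65. -92.]
0.16 35 [ 25.  29. -44.  95.  22.  64. -98.]
0.72 -35 [ 24.  28. -44.  96.  21.  64. -67.]
0.72 35 [ 21.  23. -45. 103.  18.  62. -71.]
[ 0.14086994 -0.40973033 -0.12001684] 18.6083
[-0.8  0.9  0.5] 19.4833
r 0.06 ft 5.1 fr -0.6 fz 1.4 err 1.7 t 20.2
r -0.07 ft 3.9 fr -1.2 fz 0.3 err 0.8 t 20.9
r -0.20 ft 3.1 fr -2.7 fz 0.9 err 0.1 t 21.4
(-0.2, True)
```

View pics/w6.png

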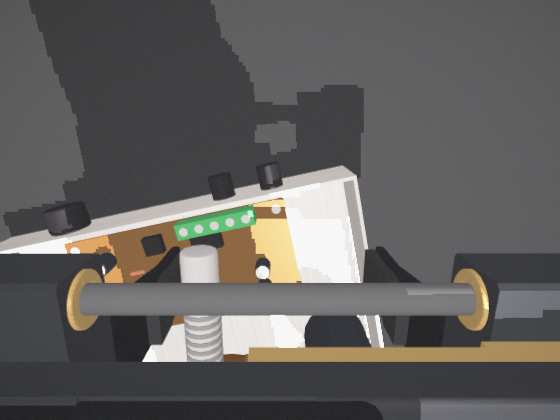

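The handle end at (200,260) lies against the left finger pad and follows it, with small forces. I'll finish the backswing and start the first loosening stroke slowly.

```bash
python3 - <<'E'
from h import *
f0=np.load("f0.npy")
r,ok=sweep(-.2,-.66,-35,50,.24,f0)
p,R=hpose(r,30); servo_line(p,R,feed=110)
p,R=hpose(r,35); servo_line(p,R,feed=12); print((get_force()-f0).round(1),get_time())
r,ok=sweep(r,-.2,35,16,.12,f0); print(r,ok)
cv2.imwrite("pics/w7.png",grab_frame("wrist")[:,:,::-1])
E
```

```text
r -0.43 ft 3.8 fr -3.1 fz 0.2 err 0.3 t 22.4
r -0.66 ft 4.3 fr -3.1 fz 0.1 err 0.2 t 23.2
[-0.2  0.1  0.2] 24.525
r -0.55 ft -5.5 fr -2.3 fz 3.2 err -1.8 t 25.8
r -0.43 ft -7.1 fr -2.1 fz 3.5 err -2.8 t 27.0
r -0.32 ft -10.1 fr -2.3 fz 3.2 err -3.9 t 28.3
r -0.20 ft -11.1 fr -2.5 fz 1.7 err -4.4 t 29.6
-0.2 True
```

View pics/w7.png

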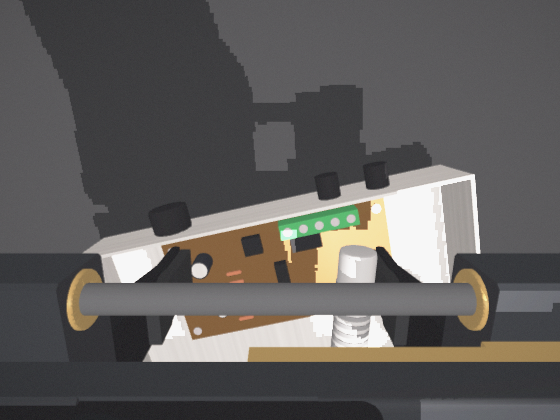

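The handle end at (357,255) now rides on the right finger. The force rose to 11 N, so the pawl is engaged and the bolt is turning. I'll finish this stroke.

```bash
python3 - <<'E'
from h import *
f0=np.load("f0.npy")
r,ok=sweep(-.2,.70,35,20,.15,f0); print(r,ok)
cv2.imwrite("pics/w8.png",grab_frame("wrist")[:,:,::-1])
cv2.imwrite("pics/s8.png",cv2.resize(grab_frame("scene")[150:290,200:400,::-1],None,fx=4,fy=4))
E
```

```text
r -0.05 ft -11.6 fr -0.7 fz 1.0 err -4.7 t 30.9
r 0.10 ft -11.5 fr 0.5 fz -0.9 err -4.6 t 32.2
r 0.25 ft -11.4 fr 2.8 fz -3.4 err -4.5 t 33.5
r 0.40 ft -11.8 fr 3.3 fz -5.4 err -4.1 t 34.8
r 0.55 ft -12.1 fr 4.8 fz -6.6 err -3.7 t 36.1
r 0.70 ft -10.8 fr 3.6 fz -6.2 err -3.5 t 37.4
0.7 True
```

View pics/s8.png

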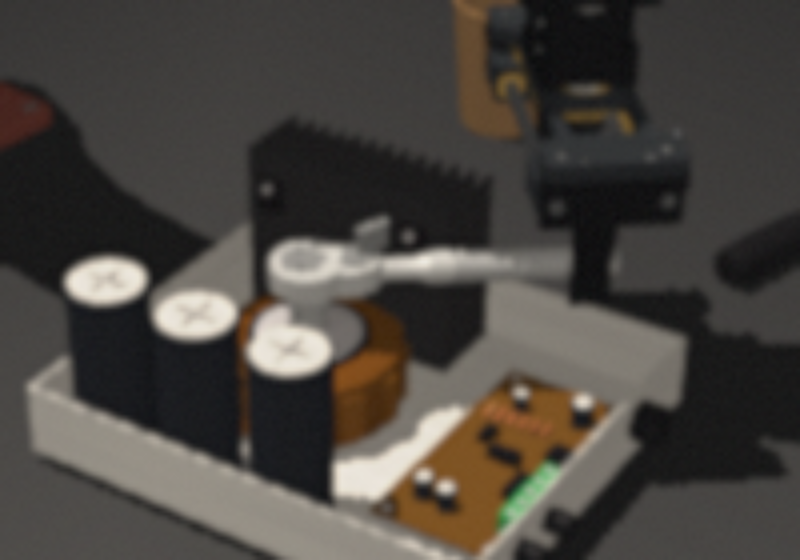

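The handle has swung to the sink side and the lever is still over. Now the second backswing and the second loosening stroke.

```bash
python3 - <<'E'
from h import *
f0=np.load("f0.npy")
p,R=hpose(.66,-28); servo_line(p,R,feed=110)
p,R=hpose(.66,-35); servo_line(p,R,feed=18); print((get_force()-f0).round(1),get_time())
r,ok=sweep(.66,-.67,-35,50,.23,f0)
if ok:
    p,R=hpose(r,30); servo_line(p,R,feed=110)
    p,R=hpose(r,35); servo_line(p,R,feed=14); print((get_force()-f0).round(1),get_time())
    r,ok=sweep(r,-.3,35,18,.15,f0); print(r,ok)
    if ok: r,ok=sweep(r,.3,35,21,.15,f0); print(r,ok)
E
```

```text
[0.  1.3 0.1] 38.825
r 0.44 ft 3.4 fr -1.2 fz 2.0 err 0.4 t 39.7
r 0.22 ft 4.0 fr -1.9 fz 1.3 err 0.2 t 40.5
r -0.01 ft 3.7 fr -3.1 fz 1.4 err 0.3 t 41.3
r -0.23 ft 3.0 fr -2.3 fz -1.0 err 0.1 t 42.2
r -0.45 ft 3.2 fr -3.3 fz 0.6 err 0.2 t 43.0
r -0.67 ft 3.6 fr -3.1 fz -0.1 err 0.2 t 43.8
[-0.3  0.7 -0.3] 45.075
r -0.55 ft -5.1 fr -2.5 fz 2.7 err -1.9 t 46.3
r -0.42 ft -8.5 fr -2.9 fz 3.2 err -3.2 t 47.5
r -0.30 ft -10.1 fr -2.5 fz 2.7 err -4.1 t 48.7
-0.3 True
r -0.15 ft -11.3 fr -1.6 fz 2.3 err -4.6 t 50.0
r 0.00 ft -10.7 fr -0.8 fz 0.4 err -4.7 t 51.2
r 0.15 ft -11.9 fr 1.0 fz -2.3 err -4.7 t 52.5
r 0.30 ft -11.0 fr 2.7 fz -4.8 err -4.4 t 53.7
0.3 True
```

```bash
python3 - <<'E'
from h import *
f0=np.load("f0.npy")
r,ok=sweep(.3,.71,35,21,.14,f0); print(r,ok)
p,R=hpose(r-.02,0); servo_line(p,R,feed=70)
p[2]=200; servo_line(p,R,feed=150); print((get_force()-f0).round(1),get_time())
R=down(np.radians(-75)); q=np.array([530,-8,0.])+73*R[:,2]; q[2]=215; move_pose(q,R); dwell(.1)
cv2.imwrite("pics/w9.png",grab_frame("wrist")[:,:,::-1])
cv2.imwrite("pics/t9.png",grab_frame("top")[:,:,::-1]); print(get_time())
E
```

```text
r 0.44 ft -12.2 fr 4.2 fz -5.4 err -4.0 t 54.9
r 0.57 ft -11.9 fr 3.8 fz -6.7 err -3.7 t 56.0
r 0.71 ft -11.6 fr 3.9 fz -7.0 err -3.5 t 57.1
0.71 True
[-0.2  1.2 -0.2] 58.6417
59.5667
```

View pics/w9.png

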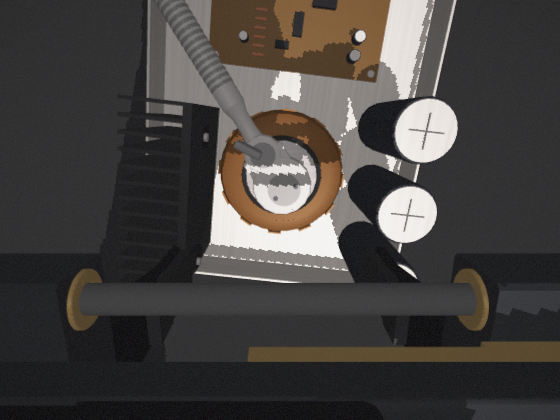

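View pics/t9.png

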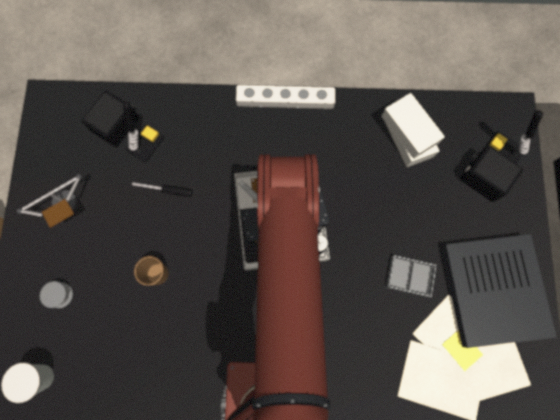

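The wrist view shows the handle free near the sink, with the tab still on the counter-clockwise side at (245,147). The top view shows the cup (150,270), tray (412,275) and screwdriver (165,188) at their starting pixels. Handing in.

```bash
python3 -c "
from rig import *
sign_off();print(get_time())"
```

```text
the job is handed in; nothing more can be done
the job is handed in; nothing more can be done
```

I flipped the lever fully over to loosening, backed the bolt off by an estimated 1.9 rad or more, let go, and handed the job in at about 60 s.

- **Lever:** closed fingers pushed the tab along its arc until it met the stop. The highest force read was about 9 N. A picture afterwards showed the tab on the counter-clockwise side, and it was still there in the last wrist view.
- **Bolt:** two loosening strokes with the open fingers astride the handle, from ratchet angle about -0.66 to +0.69 rad, each after a clicking backswing. The push read 10–12 N (up to about 14 N with the vertical part) from about -0.3 rad to the end of each stroke. That points to about 0.95 rad or more of bolt turn per stroke. The bolt angle is inferred from swing and force; I couldn't see it directly.
- **Last checks:** the force on the tool was about zero after letting go, and the fingers were clear of the handle. The cup, screw tray and screwdriver were at their starting pixels.
- **What disagreed or is unproven:**
    - The first two-view height for the tab's top came out at 115 mm instead of 121 mm, probably a mismatched corner, so I relied on the pivot disc and felt for contact instead.
    - Forces were read only between moves, so brief peaks in between were not recorded.

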